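# Sound the rack for broken shanks, then seat the drive centre

## Robot

A 6-joint arm with a two-finger parallel gripper is mounted at the origin on a cart in front of the work surface, level with it; the furniture and walls round the work are solid. World frame = base frame: x ahead of the robot, y to its left, z up, the work surface at z = 0. Lengths are in m, angles in rad, forces in N, time in s.
With the tool pointing down it reaches from about 0.35 to 0.975 m from the base axis. Payload 4.9 kg.
Tool frame: the origin (TCP) lies on the front face of the gripper's body, between the roots of the fingers; the fingertips stand ctrl.tip_extent ahead of it and the grasp point (between the pads) lies 54 mm ahead of it (ctrl.tip_extent is the distance from the TCP to the fingertips, in m); z points along the fingers, y is the line along which they close (so a half turn about z gives the same grasp; the last joint's range is limited). The gripper opens to 85 mm and grips with 20 to 120 N. Pads are 22 mm wide; open, the fingers measure 114 mm over their backs; the gripper's body (76 mm by 85 mm) begins 54 mm behind the grasp point. The pads swing forward as they close: fully open they stand 13 mm farther back than shut.
Start: joints at [1.145, 0.053, 1.613, -0, 1.476, -0.119], TCP at [0.189, 0.596, 0.304] pointing down, gripper open.
Joint ranges: [-3.01, 3.01], [-1.01, 2.22], [0.06, 2.58], [-1.02, 4.17], [0.09, 2.62], [-3.14, 3.14]. Speed limits (rad/s): [2.57, 2.57, 3.14, 3.14, 3.14, 3.14].

## Interface

Orientations are given as a rotation vector (axis times angle).
In Python, from station import ctrl gives the robot as it stands.
- The arm moves only by the tool apply_moves, never from a script. Its argument "rows" is one flat list of numbers, 6 for each row, row after row: the shift along the tool's x, y, z normalised to -1 to 1, where 1 is 0.6 m, then the turn, a rotation vector about the tool's x, y, z normalised to -1 to 1, where 1 is 90 degrees. A call has 1 to 20 rows; each row is the pose to reach, as a shift and turn from the pose commanded when the call began, along the tool's axes at that moment; what a row does not reach only later rows make up. A row lasts 1/10 s, in which the tool goes at most 50 mm and 8.59 degrees, less where a joint would pass 70% of its speed; a pose out of reach is approached as far as the arm can. A call with a number of a shift or a turn outside -1 to 1 is refused whole. A call with a gripper value outside its range is refused whole. "grip" is the opening, from 0 (shut) to 1 (fully open), set as the call begins (left out, the last holds). The fingers move at their own pace and stop on an object; "grip_force" is the grip in N (left out, the last holds). Time passes only in rows, so rows that repeat a pose let the fingers close. It gives the time, the measured TCP pose, the force, the opening and the grip force at its end, in the units of the state.
- ctrl.get_obs(): the state, without advancing time (a new reading comes with each control period).
- ctrl.get_image(name): name is "scene" or "side" or "wrist"; returns (picture, depth): 384x512x3 uint8, blue, green, red; 384x512 float32, m along the optical axis (not along the pixel's ray), 0 where there is no reading.
- ctrl.camera_model(name): a dict with "mtx" (3x3 intrinsics, pixels), "R" (3x3) and "t" (3): a world point X has camera coordinates R X + t; the wrist camera has in their place "tool_from_camera" (4x4, takes a point from camera to tool coordinates, whose origin is the TCP and whose axes are the flange's). Camera axes: x right, y down, z forward; pixel columns grow to the right and rows downward; lengths in m; the calibration is good to about 2 mm. A picture is of the moment at which its call begins: read the wrist's pose just before it. camera_model takes no time and is no camera call.
- ctrl.finish_job(): hands the job in; it is judged then, once.
The state is a dict: "t": time; "q": joint angles; "dq": joint speeds; "effort": joint torques, N m; "tool_pos": TCP position; "tool_rot": TCP orientation; "contact_force": force on the tool from outside, world axes, zero at the start; "wrist_torque": the same for the moment, N m; "opening": finger opening in m; "grip_force": force on a finger pad.
Only numpy, scipy, OpenCV 4.12 (cv2) and the standard library are available. Lean on these libraries where they do the work, as an engineer would, in place of code of your own. Each camera call takes 0.05 s, during which the arm holds its last target. There are 200 camera calls.

## Task

Two of the three wells in the grey rack are blocked by broken shanks jammed out of sight deep down. Before you touch the steel drive centre, gently sound all three wells with the wooden rod, from the right-hand one to the left (as the robot sees them), letting it rest for a moment on whatever it meets, and put the rod back in the wooden holder. Then press the drive centre gently but firmly home in the clear well, where the rod went deepest, until its head sits flush on the rack, and let go; never ram either of them, and leave the wax tin, sanding block and tape measure where they are.

Things in the scene. Friction and masses are not known exactly. Their poses are not given: they have to be found in the camera images.
- rack: fixed grey steel block, 56 x 150 x 100 mm (x, y, z; 86 mm in x over its low foot flanges); origin at the centre of its underside, z up. Three wells stand in a row along its y axis: blind round bores of 16 mm with a 2.5 mm chamfer at the mouth. Two are blocked, one is clear; which one differs each time, and only feeling tells
- well_1 (a point): centre of the mouth of the right-hand well, on the rack's top face, 45 mm to -y of the middle well in the rack's frame. In a clear well a rod stops 78 mm below the mouth, on a stiff sliding seat that holds still under light touch, gives under about 8 N of push, and can go down 10 mm and stay there
- well_2 (a point): centre of the mouth of the middle well, on the rack's top face. In a blocked well a broken shank is jammed fast above the seat: it cannot be removed, and a rod stops on it 56 to 64 mm below the mouth
- well_3 (a point): centre of the mouth of the left-hand well, on the rack's top face, 45 mm to +y of the middle well in the rack's frame
- holder: fixed light wooden block, 70 x 150 x 60 mm, with two upright blind holes of 16 mm, 50 mm deep, 90 mm apart along its y axis; origin at the centre of its underside, z up. The rod and the drive centre stand on the floors of these holes, either way round
- hole_1 (a point): centre of the mouth of the holder's hole on its -y side, on its top face
- hole_2 (a point): centre of the mouth of the holder's hole on its +y side, on its top face
- rod: loose upright wooden sounding rod, 140 mm long, 12 mm thick, with a dark turned knob of 22 mm from 105 to 140 mm up to grip by; origin at the centre of its foot, z up along it. 0.06 to 0.11 kg
- rod_foot: the lower 90 mm of the rod, fixed to it, 12 mm thick with a bevelled end; same origin and axes as the rod
- drive_centre: loose upright steel drive centre: 14 mm shank 84 mm long with a bevelled end, then a 28 mm head from 84 to 118 mm up (point and four spurs to 126 mm) to grip by, whose flat underside seats on the rack; origin at the centre of the shank's lower end, z up along it. Fully home, it has pushed the clear well's seat down by 6 mm. 0.17 to 0.35 kg
- centre_shank: the 84 mm shank of the drive centre, fixed to it; same origin and axes
- wax_tin: round red wax tin, 78 x 78 x 28 mm, bystander; origin at the centre of its underside
- sanding_block: brown sanding block, 66 x 105 x 32 mm, bystander; origin at the centre of its underside
- tape_measure: yellow tape measure, 36 x 74 x 66 mm, bystander; origin at the centre of its underside
There are look-alikes about, which are no part of the job. Leave any purple look-alike of the rod alone.

How it is judged:
By the outcome, as a careful person would: the job done as asked, in the order asked, and still so for the second after the job is handed in, with the robot touching nothing.
It also fails if it takes over 72 s, if anything falls off the work surface, if the arm or the gripper's body presses on something with over 40 N, if the wrist force passes 120 N, or if a joint passes its speed limit or range.

## Working session

There is one attempt and no reset: what is moved stays moved. The work goes in short steps, Python scripts to look and compute and a tool call to move; the robot and the scene stay as the last step left them, time stands still between calls to the robot, and variables do not carry over. Pictures are saved under pics/ and viewed, at most 10 in all, crops included, and the job is handed in when it is done.

Besides the shell and the picture viewer there is one more tool, called after "Emit:" as a command line: name --argument value ..., lists and objects as JSON in quotes. apply_moves: Moves the arm, as the interface text tells. Its arguments: {"type":"object","properties":{"rows":{"type":"array","items":{"type":"number"}},"grip":{"type":"number"},"grip_force":{"type":"number"}},"required":["rows"]}

```bash
mkdir -p pics; ls
python3 - <<'E'
from station import ctrl
import cv2,numpy as np
o=ctrl.get_obs();print({k:np.round(v,3) for k,v in o.items()},ctrl.tip_extent)
for n in("scene","side"):
    im,d=ctrl.get_image(n);cv2.imwrite(f"pics/{n}0.png",im);np.save(f"pics/{n}0.npy",d)
    m=ctrl.camera_model(n);print(n,m["mtx"],m["R"],m["t"])
print(ctrl.camera_model("wrist"))
E
```

```text
pics
{'t': np.float64(0.0), 'q': array([ 1.145,  0.053,  1.614,  0.   ,  1.476, -0.119]), 'dq': array([-0.001, -0.   ,  0.   ,  0.001,  0.   ,  0.   ]), 'effort': array([ 2.0000e-03, -3.9368e+01, -3.7018e+01,  0.0000e+00,  7.0000e-03,
       -0.0000e+00]), 'tool_pos': array([0.189, 0.595, 0.303]), 'tool_rot': array([-4.800e-01, -3.104e+00,  3.000e-03]), 'contact_force': array([-0.27 ,  0.212,  0.152]), 'wrist_torque': array([-0.016,  0.024,  0.034]), 'grip_force': np.float64(0.0), 'opening': np.float64(0.085)} 0.0726
scene [[470.74739016   0.         255.74867964]
 [  0.         470.74739016 183.22549165]
 [  0.           0.           1.        ]] [[-0.42999811 -0.90267281  0.01683511]
 [-0.59751274  0.27055383 -0.75483717]
 [ 0.67681619 -0.33463775 -0.65569614]] [0.33703409 0.28563129 1.32109463]
side [[361.42588997   0.         257.20309151]
 [  0.         361.42588997 194.37010877]
 [  0.           0.           1.        ]] [[-0.9717097  -0.23582829  0.01285586]
 [-0.13847238  0.52477715 -0.83990139]
 [ 0.19132605 -0.81792051 -0.54258675]] [0.46759908 0.0402841  1.19511816]
{'mtx': array([[311.18578302,   0.        , 259.28016071],
       [  0.        , 311.18578302, 188.91943219],
       [  0.        ,   0.        ,   1.        ]]), 'tool_from_camera': array([[-4.83787495e-04, -9.55558374e-01, -2.94801560e-01,
         7.38770807e-02],
       [ 9.99999668e-01, -6.55451578e-04,  4.83494421e-04,
        -3.26102255e-04],
       [-6.55235291e-04, -2.94801228e-01,  9.55558374e-01,
        -6.88992015e-02],
       [ 0.00000000e+00,  0.00000000e+00,  0.00000000e+00,
         1.00000000e+00]])}
```

View pics/scene0.png

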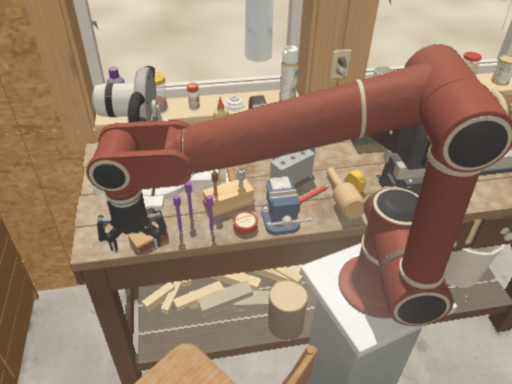

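View pics/side0.png

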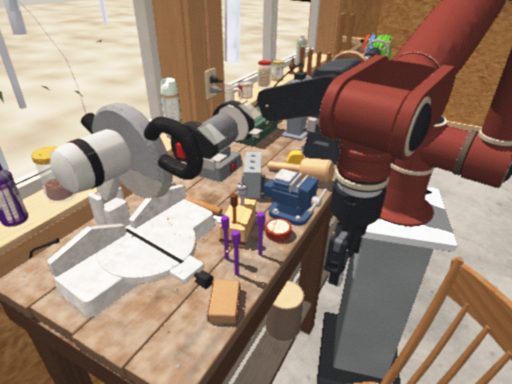

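The scene view shows the rack (292,165), the holder (229,197) with the dark-knobbed rod (214,180) and the steel centre (240,178). It also shows three purple look-alikes at (178,210), (188,193) and (210,210), the tin at (245,223) and a vise at (282,205).

```bash
cat > h.py <<'E'
from station import ctrl
import cv2,numpy as np
from scipy.spatial.transform import Rotation as Rn
def cloud(n,d,o=None):
    m=ctrl.camera_model(n);K=m["mtx"];v,u=np.mgrid[:384,:512]
    P=np.stack([(u-K[0,2])/K[0,0]*d,(v-K[1,2])/K[1,1]*d,d],-1)
    if n=="wrist":
        T=m["tool_from_camera"];P=P@T[:3,:3].T+T[:3,3]
        return P@Rn.from_rotvec(o["tool_rot"]).as_matrix().T+o["tool_pos"]
    return (P-m["t"])@m["R"]
E
python3 - <<'E'
from h import *
for n,box in(("scene",(150,270,130,340)),("side",(120,290,190,350))):
    im=cv2.imread(f"pics/{n}0.png");d=np.load(f"pics/{n}0.npy");P=cloud(n,d)
    a,b,c,e=box
    cv2.imwrite(f"pics/{n}0c.png",cv2.resize(im[a-10:b,c:e],None,fx=3.5,fy=3.5,interpolation=cv2.INTER_CUBIC))
    hsv=cv2.cvtColor(im,cv2.COLOR_BGR2HSV)
    pts=dict(scene=[(214,176),(240,174),(229,193),(276,164),(292,160),(306,156),(178,199),(188,183),(210,199),(245,218),(282,180),(290,218),(350,180)],
             side=[(234,200),(242,190),(240,222),(253,158),(252,168),(250,178),(225,220),(236,235),(262,215),(280,228),(295,180),(225,300)])[n]
    for u,v in pts: print(n,u,v,np.round(P[v,u],3),im[v,u])
E
```

```text
scene 214 176 [0.467 0.295 0.144] [ 53  72 101]
scene 240 174 [0.469 0.208 0.121] [115 122 132]
scene 229 193 [0.459 0.251 0.063] [157 211 243]
scene 276 164 [0.487 0.069 0.102] [187 197 198]
scene 292 160 [0.481 0.012 0.104] [183 193 193]
scene 306 156 [ 0.486 -0.045  0.1  ] [183 194 195]
scene 178 199 [-0.579  0.669  1.076] [118  68 110]
scene 188 183 [0.471 0.378 0.142] [198 113 185]
scene 210 199 [0.381 0.342 0.138] [135  80 130]
scene 245 218 [0.366 0.237 0.03 ] [189 220 241]
scene 282 180 [0.376 0.107 0.133] [206 221 230]
scene 290 218 [0.263 0.137 0.082] [162 175 182]
scene 350 180 [ 0.376 -0.161  0.038] [ 59 123 153]
side 234 200 [0.474 0.301 0.14 ] [28 40 70]
side 242 190 [0.476 0.215 0.119] [100  97 101]
side 240 222 [0.461 0.291 0.062] [119 180 230]
side 253 158 [ 0.503 -0.021  0.102] [207 210 209]
side 252 168 [0.491 0.037 0.095] [133 135 134]
side 250 178 [0.489 0.074 0.078] [112 113 111]
side 225 220 [0.47  0.389 0.138] [132  45 104]
side 236 235 [0.428 0.438 0.139] [140  49 108]
side 262 215 [0.386 0.348 0.14 ] [178  59 139]
side 280 228 [0.354 0.248 0.029] [229 249 253]
side 295 180 [0.333 0.142 0.132] [166 176 186]
side 225 300 [0.426 0.539 0.029] [128 184 232]
```

View pics/scene0c.png

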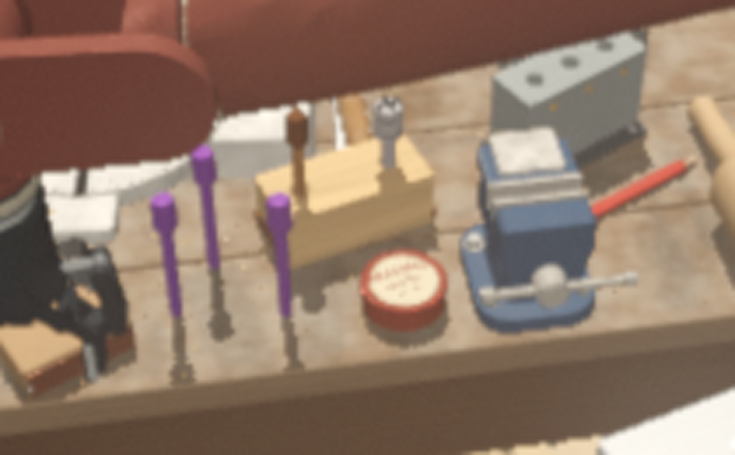

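The crop confirms it: rod at (297,150) on the left of the holder, drive centre at (388,120) on the right, three rack wells at (535,78), (570,62) and (605,45). I'll go to a look-down pose that covers both the holder and the rack.

```bash
cat >> h.py <<'E'
def go(p,yaw=np.pi):
    "row for TCP at world p, tool down, tool x at angle yaw (world)"
    o=ctrl.get_obs();R=Rn.from_rotvec(o["tool_rot"]).as_matrix()
    c,s=np.cos(yaw),np.sin(yaw);T=np.array([[c,s,0],[s,-c,0],[0,0,-1]])
    print("row",np.round(R.T@(np.array(p)-o["tool_pos"])/.6,4),np.round(Rn.from_matrix(R.T@T).as_rotvec()/(np.pi/2),4),
      "rows>=",np.ceil(np.linalg.norm(np.array(p)-o["tool_pos"])/.05))
def st():
    o=ctrl.get_obs();print("t",round(float(o["t"]),2),*(np.round(o[k],4) for k in("tool_pos","tool_rot","contact_force","opening","grip_force")))
E
python3 -c "
from h import *
go([.44,.13,.35]);st()"
```

```text
row [-0.6337 -0.6131 -0.0777] [-0.0011 -0.0003 -0.1953] rows>= 11.0
t 0.1 [0.1886 0.5954 0.3028] [-4.8000e-01 -3.1042e+00  2.8000e-03] [0.0231 1.3054 0.3702] 0.0855 0.0
```

Emit:
apply_moves --rows '[-0.634,-0.613,-0.078,-0.001,0,-0.195,-0.634,-0.613,-0.078,-0.001,0,-0.195,-0.634,-0.613,-0.078,-0.001,0,-0.195,-0.634,-0.613,-0.078,-0.001,0,-0.195,-0.634,-0.613,-0.078,-0.001,0,-0.195,-0.634,-0.613,-0.078,-0.001,0,-0.195,-0.634,-0.613,-0.078,-0.001,0,-0.195,-0.634,-0.613,-0.078,-0.001,0,-0.195,-0.634,-0.613,-0.078,-0.001,0,-0.195,-0.634,-0.613,-0.078,-0.001,0,-0.195,-0.634,-0.613,-0.078,-0.001,0,-0.195,-0.634,-0.613,-0.078,-0.001,0,-0.195,-0.634,-0.613,-0.078,-0.001,0,-0.195,-0.634,-0.613,-0.078,-0.001,0,-0.195]'

```text
t: 1.5
tool_pos: [0.4398, 0.131, 0.3502]
tool_rot: [0.001, -3.141, -0.003]
contact_force: [-0.3, 0.3, -0.2]
opening: 0.085
grip_force: 0.0
```

Run:
```python
from h import *
st();o=ctrl.get_obs();im,d=ctrl.get_image("wrist");cv2.imwrite("pics/w1.png",im);np.save("pics/w1.npy",d);np.save("pics/w1o.npy",np.r_[o["tool_pos"],o["tool_rot"]])
```

```text
t 1.5 [0.4398 0.131  0.3502] [ 1.0000e-03 -3.1408e+00 -2.8000e-03] [-0.3293  0.3469 -0.1668] 0.085 0.0
```

View pics/w1.png

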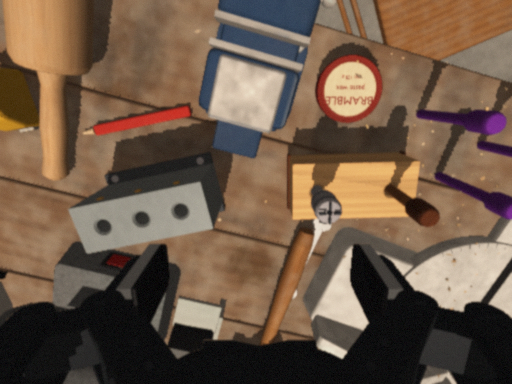

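The wrist view shows the wells at (103,227), (141,219) and (180,211), the drive head at (327,208) and the rod knob at (425,212). Tools lie behind the rack (80,270) and behind the holder (340,280).

```bash
cat >> h.py <<'E'
def ray(u,v,z,pose):
    m=ctrl.camera_model("wrist");K=m["mtx"];T=m["tool_from_camera"];R=Rn.from_rotvec(pose[3:]).as_matrix()
    c=R@T[:3,3]+pose[:3];r=R@T[:3,:3]@np.array([(u-K[0,2])/K[0,0],(v-K[1,2])/K[1,1],1]);return c+r*(z-c[2])/r[2]
def blob(mask,minA,maxA):
    n,l,s,c=cv2.connectedComponentsWithStats(mask.astype(np.uint8));return [(s[i,4],c[i]) for i in range(1,n) if minA<s[i,4]<maxA]
E
python3 - <<'E'
from h import *
im=cv2.imread("pics/w1.png");d=np.load("pics/w1.npy");p=np.load("pics/w1o.npy")
P=cloud("wrist",d,dict(tool_pos=p[:3],tool_rot=p[3:]))
g=cv2.cvtColor(im,cv2.COLOR_BGR2GRAY)
roi=np.zeros_like(g,bool);roi[200:240,85:200]=1
for a,c in blob(roi&(g<100),50,600): print("well",a,c.round(1),ray(*c,.1,p).round(4))
# heights
roi=np.zeros_like(g,bool);roi[150:250,60:230]=1
t=roi&(abs(P[...,2]-.1)<.006);print("racktop",np.median(P[t][:,2]),t.sum(),cv2.minAreaRect(P[t][:,:2].astype(np.float32)))
roi=np.zeros_like(g,bool);roi[140:225,280:425]=1
t=roi&(abs(P[...,2]-.06)<.006);print("holdertop",np.median(P[t][:,2]),t.sum(),cv2.minAreaRect(P[t][:,:2].astype(np.float32)))
for nm,(u0,u1,v0,v1),z0,z1 in(("knob",(395,450,190,235),.14,.16),("drive",(305,350,185,230),.112,.134)):
    roi=np.zeros_like(g,bool);roi[v0:v1,u0:u1]=1;t=roi&(P[...,2]>z0)&(P[...,2]<z1)
    (v,u)=np.nonzero(t);print(nm,t.sum(),u.mean(),v.mean(),P[t].mean(0).round(4),P[t].min(0).round(3),P[t].max(0).round(3))
for u,v in((80,270),(120,262),(340,280),(400,250),(290,270),(320,225),(195,320),(250,90),(50,110),(215,160),(480,120),(500,150)): print(u,v,P[v,u].round(3))
E
```

```text
well 70 [ 93.3 201.3] [ 0.478  -0.0492  0.1   ]
well 185 [180.1 210.9] [0.4892 0.0441 0.1   ]
well 189 [141.2 218.9] [4.987e-01 4.000e-04 1.000e-01]
well 183 [103.  226.7] [ 0.508  -0.0431  0.1   ]
racktop 0.09867313307427675 6102 ((0.49840807914733887, -0.0004053935408592224), (0.05675851181149483, 0.15158477425575256), 11.976943969726562)
holdertop 0.05882768000215807 5784 ((0.47872665524482727, 0.24639096856117249), (0.0712260976433754, 0.15058055520057678), 1.4403034448623657)
knob 436 427.2110091743119 215.17201834862385 [0.4755 0.2887 0.1471] [0.466 0.28  0.14 ] [0.488 0.3   0.151]
drive 634 327.4447949526814 208.4495268138801 [0.4767 0.1994 0.1257] [0.466 0.187 0.112] [0.492 0.214 0.134]
80 270 [ 0.592 -0.109  0.053]
120 262 [ 0.589 -0.062  0.036]
340 280 [0.61  0.241 0.049]
400 250 [0.579 0.331 0.022]
290 270 [0.609 0.175 0.026]
320 225 [0.548 0.219 0.006]
195 320 [0.606 0.06  0.132]
250 90 [0.363 0.123 0.134]
50 110 [ 0.385 -0.115  0.042]
215 160 [ 0.454  0.07  -0.002]
480 120 [0.389 0.33  0.132]
500 150 [0.432 0.423 0.045]
```

```bash
python3 -c "
from h import *
go([.477,.290,.26]);go([.477,.290,.187])"
```

```text
row [-0.0625  0.2642  0.1509] [ 0.0011 -0.0004  0.0008] rows>= 4.0
row [-0.0626  0.264   0.2726] [ 0.0011 -0.0004  0.0008] rows>= 5.0
```

Emit:
apply_moves --rows '[-0.0625,0.264,0.15,0,0,0,-0.0625,0.264,0.15,0,0,0,-0.0625,0.264,0.15,0,0,0,-0.0625,0.264,0.15,0,0,0,-0.0625,0.264,0.15,0,0,0,-0.0625,0.264,0.2,0,0,0,-0.0625,0.264,0.24,0,0,0,-0.0625,0.264,0.272,0,0,0,-0.0625,0.264,0.272,0,0,0,-0.0625,0.264,0.272,0,0,0]'

```text
t: 2.55
tool_pos: [0.4776, 0.2893, 0.1884]
tool_rot: [-0.001, 3.141, 0.002]
contact_force: [0.3, 0.0, 0.3]
opening: 0.0855
grip_force: 0.0
```

Emit:
apply_moves --rows '[0,0,0,0,0,0,0,0,0,0,0,0,0,0,0,0,0,0,0,0,0,0,0,0,0,0,0,0,0,0,0,0,0,0,0,0,0,0,0,0,0,0,0,0,0,0,0,0,0,0,0,0,0,0]' --grip 0 --grip_force 40

```text
t: 3.45
tool_pos: [0.4783, 0.2892, 0.1884]
tool_rot: [0.001, 3.14, 0.004]
contact_force: [0.2, 1.3, 4.7]
opening: 0.0207
grip_force: 39.5
```

Emit:
apply_moves --rows '[0,0,-0.02,0,0,0,0,0,-0.05,0,0,0,0,0,-0.1,0,0,0,0,0,-0.15,0,0,0,0,0,-0.2,0,0,0,0,0,-0.22,0,0,0,0,0,-0.22,0,0,0,0,0,-0.22,0,0,0]'

```text
t: 4.25
tool_pos: [0.4774, 0.2884, 0.3181]
tool_rot: [-0.001, -3.14, -0.0]
contact_force: [-0.5, -0.9, -1.9]
opening: 0.0208
grip_force: 39.2
```

Run:
```python
from h import *
st();o=ctrl.get_obs();im,d=ctrl.get_image("wrist");cv2.imwrite("pics/w2.png",im);np.save("pics/w2.npy",d);np.save("pics/w2o.npy",np.r_[o["tool_pos"],o["tool_rot"]])
```

```text
t 4.25 [0.4774 0.2884 0.3181] [-9.0000e-04 -3.1396e+00 -4.0000e-04] [-0.4759 -0.9126 -1.8867] 0.0208 39.2406
```

View pics/w2.png

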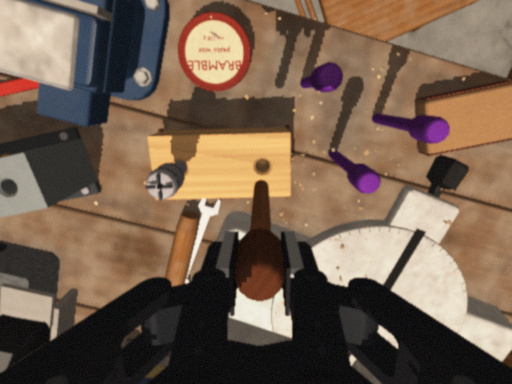

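The rod hangs in the grip: foot end at (261,182), knob at (260,265), with the empty hole at (262,166). I'll measure the rod's axis in the tool frame.

```bash
cat >> h.py <<'E'
def toolcloud(d):
    return cloud("wrist",d,dict(tool_rot=np.zeros(3),tool_pos=np.zeros(3)))
E
python3 - <<'E'
from h import *
im=cv2.imread("pics/w2.png");d=np.load("pics/w2.npy");p=np.load("pics/w2o.npy");P=toolcloud(d)
t=np.zeros(d.shape,bool);t[175:235,245:280]=1;t&=(P[...,2]<.19)&(P[...,2]>.07)
for v in range(176,238,4):
    r=np.nonzero(t[v])[0]
    if len(r): u=r.mean();k=int(round(u));print(v,r.min(),r.max(),P[v,r].mean(0).round(4),"front",P[v,r][:,0].max().round(4))
T=ctrl.camera_model("wrist");K=T["mtx"];M=np.linalg.inv(T["tool_from_camera"])
for q in((.0,0,.17),(.006,0,.178),(.006,0,.1),(0,0,.1)):
    c=M[:3,:3]@q+M[:3,3];print(q,(K@c/c[2])[:2].round(1))
g=cv2.cvtColor(im,cv2.COLOR_BGR2GRAY);roi=np.zeros_like(g,bool);roi[150:180,250:275]=1
for a,c in blob(roi&(g<110),40,500): print("hole2",a,c,ray(*c,.06,p).round(4))
m=im[150:205,145:190];
t=np.zeros(d.shape,bool);t[150:205,140:195]=1;W=cloud("wrist",d,dict(tool_pos=p[:3],tool_rot=p[3:]));t&=(W[...,2]>.1)
v,u=np.nonzero(t);print("drive",W[t].mean(0),W[t].min(0),W[t].max(0),ray((u.min()+u.max())/2,v.mean(),.12,p))
E
```

```text
180 258 264 [0.0065 0.0008 0.1742] front 0.0068
184 255 267 [0.0059 0.0007 0.1649] front 0.0069
188 254 268 [0.0055 0.0007 0.1553] front 0.0071
192 254 268 [0.0057 0.0006 0.1449] front 0.0069
196 253 268 [0.0055 0.0002 0.1363] front 0.0069
200 253 269 [0.0055 0.0005 0.1279] front 0.0071
204 252 269 [0.0053 0.0002 0.1207] front 0.007
208 252 269 [5.500e-03 1.000e-04 1.129e-01] front 0.007
212 252 269 [5.700e-03 1.000e-04 1.055e-01] front 0.0071
216 251 270 [5.300e-03 1.000e-04 1.001e-01] front 0.0069
220 251 270 [0.0056 0.0001 0.0934] front 0.0071
224 251 270 [0.0057 0.     0.0877] front 0.007
228 250 270 [ 0.0058 -0.0001  0.0821] front 0.0112
(0.0, 0, 0.17) [260.  189.3]
(0.006, 0, 0.178) [260.  179.4]
(0.006, 0, 0.1) [260.4 215. ]
(0, 0, 0.1) [260.4 224.4]
hole2 162 [261.9691358  165.85185185] [0.4778 0.2908 0.06  ]
drive [0.47614947 0.20511731 0.12506455] [0.40348014 0.18759309 0.10007323] [0.49270437 0.28771892 0.38714724] [0.47765316 0.20431653 0.12      ]
```

```bash
python3 -c "
from h import *
go([.478,.288,.36]);go([.509,-.0438,.36]);go([.509,-.0438,.31])"
```

```text
row [-0.0012 -0.0005 -0.0712] [-0.0002 -0.0021 -0.0003] rows>= 1.0
row [-0.0532 -0.5535 -0.0712] [-0.0002 -0.0021 -0.0003] rows>= 7.0
row [-0.0534 -0.5535  0.0121] [-0.0002 -0.0021 -0.0003] rows>= 7.0
```

Emit:
apply_moves --rows '[0,0,-0.04,0,0,0,0,-0.01,-0.07,0,0,0,-0.053,-0.553,-0.071,0,-0.002,0,-0.053,-0.553,-0.071,0,-0.002,0,-0.053,-0.553,-0.071,0,-0.002,0,-0.053,-0.553,-0.071,0,-0.002,0,-0.053,-0.553,-0.071,0,-0.002,0,-0.053,-0.553,-0.071,0,-0.002,0,-0.053,-0.553,-0.071,0,-0.002,0,-0.053,-0.553,-0.04,0,-0.002,0,-0.053,-0.553,0.012,0,-0.002,0,-0.053,-0.553,0.012,0,-0.002,0,-0.053,-0.553,0.012,0,-0.002,0]'

```text
t: 5.6
tool_pos: [0.5088, -0.0429, 0.3101]
tool_rot: [-0.001, -3.141, -0.004]
contact_force: [0.0, -0.3, -1.2]
opening: 0.0206
grip_force: 39.5
```

Run:
```python
from h import *
st();o=ctrl.get_obs();im,d=ctrl.get_image("wrist");cv2.imwrite("pics/w3.png",im);np.save("pics/w3.npy",d);p=np.r_[o["tool_pos"],o["tool_rot"]]
g=cv2.cvtColor(im,cv2.COLOR_BGR2GRAY);W=cloud("wrist",d,dict(tool_pos=p[:3],tool_rot=p[3:]));P=toolcloud(d)
roi=np.zeros_like(g,bool);roi[90:260,200:512]=1
for a,c in blob(roi&(g<100),100,2000):
    r=ray(*c,.1,p)
    if abs(r[0]-.5)<.03: print("well",a,c.round(1),r.round(4))
t=roi&(abs(W[...,2]-.1)<.006)&(P[...,2]>.19);print(np.median(W[t][:,2]),cv2.minAreaRect(W[t][:,:2].astype(np.float32)))
for v in(184,190,200,215):
    r=[u for u in range(240,285) if .09<P[v,u,2]<.185];print(v,r[0],r[-1],P[v,r].mean(0).round(4))
```

```text
t 5.6 [ 0.5088 -0.0429  0.3101] [-7.0000e-04 -3.1407e+00 -3.9000e-03] [ 0.0198 -0.2809 -1.1869] 0.0206 39.5117
well 326 [500.7 138. ] [0.4734 0.1733 0.1   ]
well 233 [353.1 156.2] [0.4897 0.0424 0.1   ]
well 233 [304.9 165.9] [ 0.4987 -0.001   0.1   ]
0.09880993000306565 ((0.4868772625923157, 0.05537864565849304), (0.057004380971193314, 0.2635928988456726), 11.833831787109375)
184 255 267 [0.0059 0.0007 0.165 ]
190 254 268 [0.0057 0.0007 0.1498]
200 253 269 [0.0055 0.0005 0.128 ]
215 251 270 [5.200e-03 1.000e-04 1.019e-01]
```

View pics/w3.png

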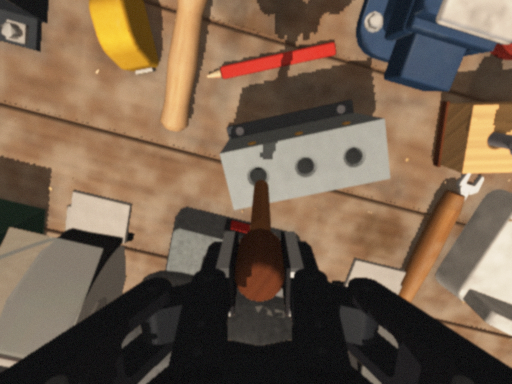

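View w3 shows well 1 at (258,175) right by the rod foot (261,182), well 2 at (305,166) and well 3 at (353,156). Entering well 1.

Emit:
apply_moves --rows '[0,-0.0035,0,0,0,0,0,-0.0035,0,0,0,0,0,-0.0035,0.02,0,0,0,0,-0.0035,0.035,0,0,0,0,-0.0035,0.05,0,0,0,0,-0.0035,0.065,0,0,0,0,-0.0035,0.065,0,0,0,0,-0.0035,0.065,0,0,0]' --grip_force 20

```text
t: 6.45
tool_pos: [0.5095, -0.0451, 0.2726]
tool_rot: [0.001, 3.139, 0.003]
contact_force: [0.0, 0.4, -0.5]
opening: 0.0204
grip_force: 39.5
```

Emit:
apply_moves --rows '[0,0,0.01,0,0,0,0,0,0.02,0,0,0,0,0,0.03,0,0,0,0,0,0.04,0,0,0,0,0,0.05,0,0,0,0,0,0.06,0,0,0,0,0,0.068,0,0,0,0,0,0.074,0,0,0,0,0,0.074,0,0,0]'

```text
t: 7.35
tool_pos: [0.5095, -0.045, 0.2279]
tool_rot: [0.001, 3.139, 0.003]
contact_force: [-0.3, 0.4, -1.3]
opening: 0.0207
grip_force: 39.5
```

Emit:
apply_moves --rows '[0,0,0.002,0,0,0,0,0,0.004,0,0,0,0,0,0.006,0,0,0,0,0,0.008,0,0,0,0,0,0.008,0,0,0]'

```text
t: 7.85
tool_pos: [0.5098, -0.045, 0.2237]
tool_rot: [0.001, 3.138, 0.003]
contact_force: [0.1, 0.3, -1.1]
opening: 0.0204
grip_force: 39.5
```

Emit:
apply_moves --rows '[0,0,0.001,0,0,0,0,0,0.002,0,0,0,0,0,0.003,0,0,0,0,0,0.003,0,0,0]'

```text
t: 8.25
tool_pos: [0.51, -0.0451, 0.2225]
tool_rot: [0.001, 3.138, 0.002]
contact_force: [-0.2, 0.6, 0.6]
opening: 0.021
grip_force: 39.7
```

Emit:
apply_moves --rows '[0,0,0.001,0,0,0,0,0,0.002,0,0,0,0,0,0.002,0,0,0,0,0,0.002,0,0,0]'

```text
t: 8.65
tool_pos: [0.5105, -0.0451, 0.2224]
tool_rot: [0.001, 3.136, 0.002]
contact_force: [-1.0, 1.0, 5.7]
opening: 0.0206
grip_force: 40.3
```

Well 1: contact at TCP 0.2224, so a depth of about 56 mm: blocked. I'll let it rest, lift, and shift to well 2.

Emit:
apply_moves --rows '[0,0,0,0,0,0,0,0,0,0,0,0,0,0,-0.01,0,0,0,0,0,-0.04,0,0,0,0,0,-0.08,0,0,0,0,0,-0.12,0,0,0,0,0,-0.13,0,0,0,0,0,-0.13,0,0,0,0.0153,0.0733,-0.13,0,0,0,0.0153,0.0733,-0.13,0,0,0,0.0153,0.0733,-0.13,0,0,0]'

```text
t: 9.75
tool_pos: [0.4996, -0.0006, 0.2969]
tool_rot: [-0.002, 3.141, 0.002]
contact_force: [-0.6, 0.1, -1.8]
opening: 0.0208
grip_force: 39.6
```

Emit:
apply_moves --rows '[0,-0.001,0.01,0,0,0,0,-0.001,0.02,0,0,0,0,-0.001,0.03,0,0,0,0,-0.001,0.04,0,0,0,0,-0.001,0.045,0,0,0,0,-0.001,0.045,0,0,0]'

```text
t: 10.35
tool_pos: [0.5002, -0.0018, 0.271]
tool_rot: [0.001, 3.14, 0.003]
contact_force: [-0.2, 0.3, -2.0]
opening: 0.0207
grip_force: 39.5
```

Emit:
apply_moves --rows '[0,0,0.01,0,0,0,0,0,0.02,0,0,0,0,0,0.03,0,0,0,0,0,0.04,0,0,0,0,0,0.05,0,0,0,0,0,0.06,0,0,0,0,0,0.068,0,0,0,0,0,0.072,0,0,0,0,0,0.072,0,0,0]'

```text
t: 11.25
tool_pos: [0.5005, -0.0017, 0.2282]
tool_rot: [0.001, 3.139, 0.003]
contact_force: [-0.9, -0.1, -1.3]
opening: 0.0205
grip_force: 39.5
```

Emit:
apply_moves --rows '[0,0,0.002,0,0,0,0,0,0.004,0,0,0,0,0,0.006,0,0,0,0,0,0.008,0,0,0,0,0,0.008,0,0,0]'

```text
t: 11.75
tool_pos: [0.5006, -0.0017, 0.2237]
tool_rot: [0.001, 3.138, 0.002]
contact_force: [-0.1, 0.6, -1.7]
opening: 0.0207
grip_force: 39.5
```

Emit:
apply_moves --rows '[0,0,0.001,0,0,0,0,0,0.002,0,0,0,0,0,0.003,0,0,0,0,0,0.004,0,0,0,0,0,0.004,0,0,0]'

```text
t: 12.25
tool_pos: [0.5006, -0.0017, 0.2214]
tool_rot: [0.001, 3.138, 0.002]
contact_force: [0.4, 0.0, -2.2]
opening: 0.0208
grip_force: 39.5
```

Emit:
apply_moves --rows '[0,0,0.001,0,0,0,0,0,0.002,0,0,0,0,0,0.003,0,0,0,0,0,0.004,0,0,0,0,0,0.004,0,0,0]'

```text
t: 12.75
tool_pos: [0.5006, -0.0016, 0.219]
tool_rot: [0.001, 3.138, 0.002]
contact_force: [1.8, 0.1, -1.7]
opening: 0.0207
grip_force: 39.5
```

Emit:
apply_moves --rows '[0,0,0.001,0,0,0,0,0,0.002,0,0,0,0,0,0.003,0,0,0,0,0,0.003,0,0,0]'

```text
t: 13.15
tool_pos: [0.5006, -0.0016, 0.2171]
tool_rot: [0.001, 3.138, 0.002]
contact_force: [-0.3, -0.6, -0.8]
opening: 0.0207
grip_force: 39.5
```

Emit:
apply_moves --rows '[0,0,0.001,0,0,0,0,0,0.002,0,0,0,0,0,0.003,0,0,0,0,0,0.003,0,0,0]'

```text
t: 13.55
tool_pos: [0.5006, -0.0016, 0.2153]
tool_rot: [0.001, 3.138, 0.002]
contact_force: [-0.2, -0.5, -0.8]
opening: 0.0206
grip_force: 39.5
```

Emit:
apply_moves --rows '[0,0,0.001,0,0,0,0,0,0.002,0,0,0,0,0,0.003,0,0,0,0,0,0.003,0,0,0]'

```text
t: 13.95
tool_pos: [0.5007, -0.0016, 0.2135]
tool_rot: [0.001, 3.138, 0.002]
contact_force: [-0.1, -0.5, -1.5]
opening: 0.0209
grip_force: 39.5
```

Emit:
apply_moves --rows '[0,0,0.001,0,0,0,0,0,0.002,0,0,0,0,0,0.003,0,0,0,0,0,0.003,0,0,0]'

```text
t: 14.35
tool_pos: [0.5006, -0.0016, 0.2117]
tool_rot: [0.001, 3.138, 0.002]
contact_force: [0.3, 1.5, -1.3]
opening: 0.0207
grip_force: 39.5
```

Emit:
apply_moves --rows '[0,0,0.001,0,0,0,0,0,0.002,0,0,0,0,0,0.003,0,0,0,0,0,0.003,0,0,0]'

```text
t: 14.75
tool_pos: [0.5007, -0.0016, 0.21]
tool_rot: [0.001, 3.138, 0.002]
contact_force: [0.3, 0.2, -1.1]
opening: 0.0208
grip_force: 39.5
```

Emit:
apply_moves --rows '[0,0,0.002,0,0,0,0,0,0.004,0,0,0,0,0,0.005,0,0,0,0,0,0.005,0,0,0]'

```text
t: 15.15
tool_pos: [0.5007, -0.0017, 0.2069]
tool_rot: [0.001, 3.138, 0.002]
contact_force: [0.5, -0.1, -1.0]
opening: 0.0207
grip_force: 39.5
```

Emit:
apply_moves --rows '[0,0,0.002,0,0,0,0,0,0.004,0,0,0,0,0,0.005,0,0,0,0,0,0.005,0,0,0]'

```text
t: 15.55
tool_pos: [0.5007, -0.0016, 0.2039]
tool_rot: [0.001, 3.138, 0.002]
contact_force: [-0.0, -0.5, -0.4]
opening: 0.0208
grip_force: 39.5
```

Emit:
apply_moves --rows '[0,0,0.001,0,0,0,0,0,0.002,0,0,0,0,0,0.002,0,0,0]'

```text
t: 15.85
tool_pos: [0.5007, -0.0016, 0.2028]
tool_rot: [0.001, 3.138, 0.002]
contact_force: [-0.5, 0.1, -1.4]
opening: 0.0206
grip_force: 39.5
```

Emit:
apply_moves --rows '[0,0,0.001,0,0,0,0,0,0.002,0,0,0,0,0,0.002,0,0,0]'

```text
t: 16.15
tool_pos: [0.5007, -0.0016, 0.2016]
tool_rot: [0.001, 3.138, 0.002]
contact_force: [0.4, 0.4, -1.9]
opening: 0.0207
grip_force: 39.6
```

Emit:
apply_moves --rows '[0,0,0.001,0,0,0,0,0,0.0015,0,0,0,0,0,0.0015,0,0,0]'

```text
t: 16.45
tool_pos: [0.5007, -0.0016, 0.2007]
tool_rot: [0.001, 3.138, 0.002]
contact_force: [-0.9, -0.1, -0.9]
opening: 0.0207
grip_force: 39.6
```

Emit:
apply_moves --rows '[0,0,0.0008,0,0,0,0,0,0.0015,0,0,0,0,0,0.0015,0,0,0]'

```text
t: 16.75
tool_pos: [0.5009, -0.0016, 0.2004]
tool_rot: [0.001, 3.138, 0.002]
contact_force: [-1.7, 0.2, 2.7]
opening: 0.0208
grip_force: 39.9
```

Well 2: touched at TCP 0.2004, about 78 mm deep, which is the seat. I'll rest there, then go on to well 3.

Emit:
apply_moves --rows '[0,0,0,0,0,0,0,0,0,0,0,0,0,0,0,0,0,0,0,0,-0.02,0,0,0,0,0,-0.06,0,0,0,0,0,-0.11,0,0,0,0,0,-0.15,0,0,0,0,0,-0.165,0,0,0,0,0,-0.165,0,0,0,0.0153,0.0733,-0.165,0,0,0,0.0153,0.0733,-0.165,0,0,0,0.0153,0.0733,-0.165,0,0,0]'

```text
t: 17.95
tool_pos: [0.4905, 0.0427, 0.297]
tool_rot: [-0.002, 3.141, 0.002]
contact_force: [-0.1, -0.2, -0.7]
opening: 0.0209
grip_force: 39.6
```

Target TCP for well 3 is (0.4905, 0.0428), which it has reached.

Emit:
apply_moves --rows '[0,0,0.01,0,0,0,0,0,0.02,0,0,0,0,0,0.03,0,0,0,0,0,0.04,0,0,0,0,0,0.045,0,0,0,0,0,0.045,0,0,0]'

```text
t: 18.55
tool_pos: [0.4911, 0.0421, 0.2711]
tool_rot: [0.001, 3.14, 0.003]
contact_force: [-0.6, -0.6, -2.0]
opening: 0.0205
grip_force: 39.5
```

Emit:
apply_moves --rows '[0,0,0.01,0,0,0,0,0,0.02,0,0,0,0,0,0.03,0,0,0,0,0,0.04,0,0,0,0,0,0.05,0,0,0,0,0,0.06,0,0,0,0,0,0.068,0,0,0,0,0,0.075,0,0,0,0,0,0.077,0,0,0,0,0,0.077,0,0,0]'

```text
t: 19.55
tool_pos: [0.4915, 0.0423, 0.2255]
tool_rot: [0.001, 3.138, 0.002]
contact_force: [-0.3, -0.9, -0.4]
opening: 0.0205
grip_force: 39.5
```

Emit:
apply_moves --rows '[0,0,0.001,0,0,0,0,0,0.002,0,0,0,0,0,0.003,0,0,0,0,0,0.003,0,0,0]'

```text
t: 19.95
tool_pos: [0.4915, 0.0423, 0.224]
tool_rot: [0.001, 3.138, 0.002]
contact_force: [-0.9, 0.3, -1.2]
opening: 0.0207
grip_force: 39.6
```

Emit:
apply_moves --rows '[0,0,0.001,0,0,0,0,0,0.002,0,0,0,0,0,0.003,0,0,0,0,0,0.003,0,0,0]'

```text
t: 20.35
tool_pos: [0.4915, 0.0423, 0.222]
tool_rot: [0.001, 3.138, 0.002]
contact_force: [0.3, -0.1, -0.4]
opening: 0.0204
grip_force: 39.6
```

Emit:
apply_moves --rows '[0,0,0.001,0,0,0,0,0,0.002,0,0,0,0,0,0.003,0,0,0,0,0,0.003,0,0,0]'

```text
t: 20.75
tool_pos: [0.4915, 0.0423, 0.2202]
tool_rot: [0.001, 3.138, 0.002]
contact_force: [0.3, -0.2, -0.7]
opening: 0.0207
grip_force: 39.6
```

Emit:
apply_moves --rows '[0,0,0.001,0,0,0,0,0,0.002,0,0,0,0,0,0.003,0,0,0,0,0,0.003,0,0,0]'

```text
t: 21.15
tool_pos: [0.4915, 0.0423, 0.2184]
tool_rot: [0.001, 3.138, 0.002]
contact_force: [0.2, 0.6, -1.8]
opening: 0.0211
grip_force: 39.6
```

Emit:
apply_moves --rows '[0,0,0.001,0,0,0,0,0,0.002,0,0,0,0,0,0.002,0,0,0,0,0,0.002,0,0,0]'

```text
t: 21.55
tool_pos: [0.4915, 0.0423, 0.2172]
tool_rot: [0.001, 3.138, 0.002]
contact_force: [-0.6, 0.3, -2.1]
opening: 0.0208
grip_force: 39.6
```

Emit:
apply_moves --rows '[0,0,0.001,0,0,0,0,0,0.002,0,0,0,0,0,0.003,0,0,0,0,0,0.003,0,0,0]'

```text
t: 21.95
tool_pos: [0.4915, 0.0423, 0.2154]
tool_rot: [0.001, 3.138, 0.002]
contact_force: [-0.1, -0.1, -1.4]
opening: 0.0206
grip_force: 39.6
```

Emit:
apply_moves --rows '[0,0,0.001,0,0,0,0,0,0.002,0,0,0,0,0,0.002,0,0,0,0,0,0.002,0,0,0]'

```text
t: 22.35
tool_pos: [0.4916, 0.0424, 0.2145]
tool_rot: [0.001, 3.138, 0.002]
contact_force: [-0.9, -0.0, 0.1]
opening: 0.0204
grip_force: 39.7
```

Emit:
apply_moves --rows '[0,0,0.0008,0,0,0,0,0,0.0015,0,0,0,0,0,0.0015,0,0,0,0,0,0.0015,0,0,0]'

```text
t: 22.75
tool_pos: [0.4918, 0.0424, 0.2144]
tool_rot: [0.001, 3.138, 0.002]
contact_force: [-3.4, 0.1, 5.9]
opening: 0.0206
grip_force: 40.2
```

Well 3: stops at about 64 mm, so it is blocked. The clear one is well 2. Taking the rod back.

Emit:
apply_moves --rows '[0,0,0,0,0,0,0,0,0,0,0,0,0,0,-0.02,0,0,0,0,0,-0.06,0,0,0,0,0,-0.13,0,0,0,0,0,-0.19,0,0,0,0,0,-0.21,0,0,0,0.0197,0.4127,-0.21,0,0,0,0.0197,0.4127,-0.21,0,0,0,0.0197,0.4127,-0.21,0,0,0,0.0197,0.4127,-0.21,0,0,0,0.0197,0.4127,-0.21,0,0,0,0.0197,0.4127,-0.21,0,0,0,0.0197,0.4127,-0.21,0,0,0,0.0197,0.4127,-0.21,0,0,0]'

```text
t: 24.25
tool_pos: [0.4794, 0.289, 0.339]
tool_rot: [0.002, 3.139, 0.001]
contact_force: [-0.2, -0.0, -1.5]
opening: 0.0208
grip_force: 39.6
```

```bash
python3 -c "
from h import *
st();go([.4787,.2903,.25]);go([.4787,.2903,.2])"
```

```text
t 24.25 [0.4794 0.289  0.339 ] [1.9000e-03 3.1391e+00 9.0000e-04] [-0.1728 -0.0166 -1.5392] 0.0208 39.5628
row [0.0016 0.002  0.1483] [ 0.0004  0.0016 -0.0008] rows>= 2.0
row [0.0018 0.002  0.2316] [ 0.0004  0.0016 -0.0008] rows>= 3.0
```

Emit:
apply_moves --rows '[0.0017,0.0018,0.05,0,0.0016,0,0.0017,0.0018,0.1,0,0.0016,0,0.0017,0.0018,0.14,0,0.0016,0,0.0017,0.0018,0.15,0,0.0016,0,0.0017,0.0018,0.16,0,0.0016,0,0.0017,0.0018,0.17,0,0.0016,0,0.0017,0.0018,0.182,0,0.0016,0,0.0017,0.0018,0.182,0,0.0016,0]'

```text
t: 25.05
tool_pos: [0.4787, 0.2909, 0.2302]
tool_rot: [0.001, 3.141, 0.002]
contact_force: [-0.1, -0.2, -1.9]
opening: 0.0207
grip_force: 39.5
```

Emit:
apply_moves --rows '[0,0,0.01,0,0,0,0,0,0.02,0,0,0,0,0,0.03,0,0,0,0,0,0.04,0,0,0,0,0,0.05,0,0,0,0,0,0.058,0,0,0,0,0,0.063,0,0,0,0,0,0.063,0,0,0,0,0,0.063,0,0,0]'

```text
t: 25.95
tool_pos: [0.4789, 0.2911, 0.1929]
tool_rot: [0.001, 3.141, 0.003]
contact_force: [0.4, -0.4, -0.5]
opening: 0.0204
grip_force: 39.5
```

Emit:
apply_moves --rows '[0,0,0.002,0,0,0,0,0,0.004,0,0,0,0,0,0.006,0,0,0,0,0,0.007,0,0,0,0,0,0.007,0,0,0]'

```text
t: 26.45
tool_pos: [0.4788, 0.2911, 0.1886]
tool_rot: [0.001, 3.141, 0.002]
contact_force: [0.1, 0.3, -1.5]
opening: 0.0207
grip_force: 39.6
```

Emit:
apply_moves --rows '[0,0,0.0015,0,0,0,0,0,0.0015,0,0,0]'

```text
t: 26.65
tool_pos: [0.4792, 0.2912, 0.1884]
tool_rot: [0.001, 3.14, 0.003]
contact_force: [-0.9, 0.0, 2.5]
opening: 0.0203
grip_force: 39.8
```

Emit:
apply_moves --rows '[0,0,0,0,0,0,0,0,0,0,0,0,0,0,0,0,0,0,0,0,0,0,0,0,0,0,0,0,0,0,0,0,0,0,0,0,0,0,-0.05,0,0,0,0,0,-0.1,0,0,0,0,0,-0.18,0,0,0,0,0,-0.24,0,0,0,0,0,-0.24,0,0,0,0,0,-0.24,0,0,0]' --grip 1

```text
t: 27.85
tool_pos: [0.479, 0.291, 0.3331]
tool_rot: [0.001, 3.138, 0.004]
contact_force: [-0.4, -0.3, -0.2]
opening: 0.0855
grip_force: 0.0
```

Run:
```python
from h import *
st();o=ctrl.get_obs();im,d=ctrl.get_image("wrist");cv2.imwrite("pics/w4.png",im);p=np.r_[o["tool_pos"],o["tool_rot"]]
W=cloud("wrist",d,dict(tool_pos=p[:3],tool_rot=p[3:]))
for nm,c,z in(("knob",(.478,.291),(.14,.165)),("drive",(.478,.203),(.112,.134))):
    t=(abs(W[...,0]-c[0])<.03)&(abs(W[...,1]-c[1])<.03)&(W[...,2]>z[0])&(W[...,2]<z[1])
    v,u=np.nonzero(t);print(nm,t.sum(),u.min(),u.max(),v.min(),v.max(),W[t].mean(0).round(4),W[t].min(0).round(4),W[t].max(0).round(4))
go([.478,.203,.26]);go([.478,.203,.175])
```

```text
t 27.85 [0.479  0.291  0.3331] [8.0000e-04 3.1382e+00 4.1000e-03] [-0.4377 -0.272  -0.2131] 0.0855 0.0
knob 483 249 273 168 193 [0.4767 0.2922 0.1475] [0.4676 0.282  0.14  ] [0.4886 0.3028 0.1508]
drive 779 148 180 160 190 [0.4774 0.2036 0.1257] [0.4658 0.1884 0.112 ] [0.4924 0.2156 0.1339]
row [ 0.0007 -0.1464  0.1183] [ 0.0008  0.0002 -0.0003] rows>= 3.0
row [ 0.0008 -0.1466  0.26  ] [ 0.0008  0.0002 -0.0003] rows>= 4.0
```

View pics/w4.png

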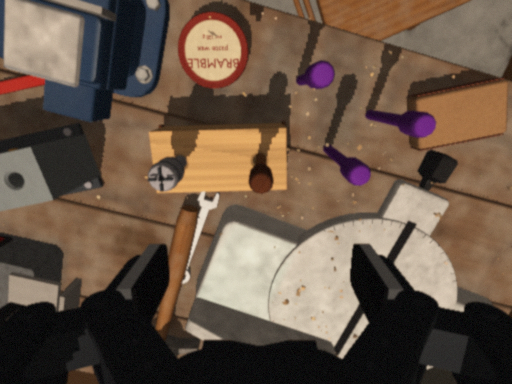

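The rod stands upright in its hole, with the knob at (261,180) at the right height, and the drive centre is at (165,173). Next I grip the drive centre.

Emit:
apply_moves --rows '[0,-0.148,0.1,0,0,0,0,-0.148,0.118,0,0,0,0,-0.148,0.118,0,0,0,0,-0.148,0.15,0,0,0,0,-0.148,0.2,0,0,0,0,-0.148,0.24,0,0,0,0,-0.148,0.268,0,0,0,0,-0.148,0.268,0,0,0]'

```text
t: 28.7
tool_pos: [0.4764, 0.202, 0.1665]
tool_rot: [-0.001, -3.135, 0.0]
contact_force: [-0.2, 0.6, 0.6]
opening: 0.0854
grip_force: 0.0
```

Emit:
apply_moves --rows '[0,0,0,0,0,0,0,0,0,0,0,0,0,0,0,0,0,0,0,0,0,0,0,0,0,0,0,0,0,0,0,0,0,0,0,0,0,0,0,0,0,0,0,0,0,0,0,0]' --grip 0 --grip_force 80

```text
t: 29.5
tool_pos: [0.4796, 0.2024, 0.1722]
tool_rot: [0.001, 3.138, 0.003]
contact_force: [-0.2, -0.5, 6.4]
opening: 0.0256
grip_force: 78.8
```

Emit:
apply_moves --rows '[0,0,-0.02,0,0,0,0,0,-0.05,0,0,0,0,0,-0.1,0,0,0,0,0,-0.16,0,0,0,0,0,-0.22,0,0,0,0,0,-0.25,0,0,0,0,0,-0.25,0,0,0,0,0,-0.25,0,0,0]'

```text
t: 30.3
tool_pos: [0.4781, 0.202, 0.3197]
tool_rot: [-0.001, -3.141, -0.002]
contact_force: [-0.7, -0.1, -3.7]
opening: 0.0254
grip_force: 79.3
```

```bash
cat > m.py <<'E'
from h import *
st();o=ctrl.get_obs();im,d=ctrl.get_image("wrist");cv2.imwrite("pics/w5.png",im);p=np.r_[o["tool_pos"],o["tool_rot"]]
P=toolcloud(d)
for v in range(180,246,5):
    r=[u for u in range(235,290) if .07<P[v,u,2]<.175]
    if len(r)>3:print(v,r[0],r[-1],P[v,r].mean(0).round(4),"front",P[v,r][:,0].max().round(4))
E
python3 m.py; python3 -c "
from h import *
go([.4997,-.0012,.32])"
```

```text
t 30.3 [0.4781 0.202  0.3197] [-8.0000e-04 -3.1408e+00 -1.9000e-03] [-0.7406 -0.1368 -3.6851] 0.0254 79.2749
190 251 266 [ 0.0058 -0.0012  0.1495] front 0.0067
195 250 267 [ 0.0056 -0.0012  0.1383] front 0.0071
200 249 268 [ 0.0052 -0.0012  0.1288] front 0.0071
205 249 268 [ 0.0054 -0.0011  0.1185] front 0.0071
210 249 269 [ 0.0054 -0.0008  0.1096] front 0.0069
215 248 269 [ 0.0053 -0.0011  0.1017] front 0.0068
220 248 271 [ 0.013  -0.0005  0.076 ] front 0.0139
225 240 278 [ 0.0116 -0.0008  0.0728] front 0.0129
230 237 282 [0.009  0.0005 0.0726] front 0.0101
235 235 285 [0.0066 0.002  0.072 ] front 0.007
row [-0.0367 -0.3384 -0.0028] [ 0.0004 -0.0017 -0.0003] rows>= 5.0
```

Emit:
apply_moves --rows '[-0.0345,-0.336,0,0,-0.0017,0,-0.0345,-0.336,0,0,-0.0017,0,-0.0345,-0.336,0,0,-0.0017,0,-0.0345,-0.336,0,0,-0.0017,0,-0.0345,-0.336,0,0,-0.0017,0,-0.0345,-0.336,0,0,-0.0017,0,-0.0345,-0.336,0.04,0,-0.0017,0,-0.0345,-0.336,0.07,0,-0.0017,0,-0.0345,-0.336,0.07,0,-0.0017,0,-0.0345,-0.336,0.07,0,-0.0017,0]'

```text
t: 31.35
tool_pos: [0.4988, 0.0017, 0.2775]
tool_rot: [-0.002, 3.14, 0.003]
contact_force: [0.7, 0.2, -2.8]
opening: 0.0258
grip_force: 80.1
```

```bash
sed -i 's/w5/w6/;s/range(180,246,5)/(190,205)/' m.py
cat >> m.py <<'E'
g=cv2.cvtColor(im,cv2.COLOR_BGR2GRAY);roi=np.zeros_like(g,bool);roi[90:230,100:420]=1
for a,c in blob(roi&(g<100),150,2500):
    r=ray(*c,.1,p)
    if abs(r[0]-.5)<.03: print("well",a,c.round(1),r.round(4))
E
python3 m.py; python3 -c "
import cv2;cv2.imwrite('pics/w6c.png',cv2.resize(cv2.imread('pics/w6.png')[120:260,170:350],None,fx=4,fy=4))"
```

```text
t 31.35 [0.4988 0.0017 0.2775] [-2.1000e-03  3.1402e+00  3.4000e-03] [ 0.7265  0.2173 -2.7928] 0.0258 80.0565
190 251 266 [ 0.0058 -0.0009  0.1495] front 0.0071
205 249 268 [ 0.0053 -0.0011  0.1187] front 0.0068
well 288 [309.9 175. ] [0.4892 0.0429 0.1   ]
well 279 [204.8 196.5] [ 0.5077 -0.044   0.1   ]
well 325 [413.2 217.6] [0.5267 0.1331 0.1   ]
well 307 [350.6 218.6] [0.5276 0.0796 0.1   ]
```

View pics/w6c.png

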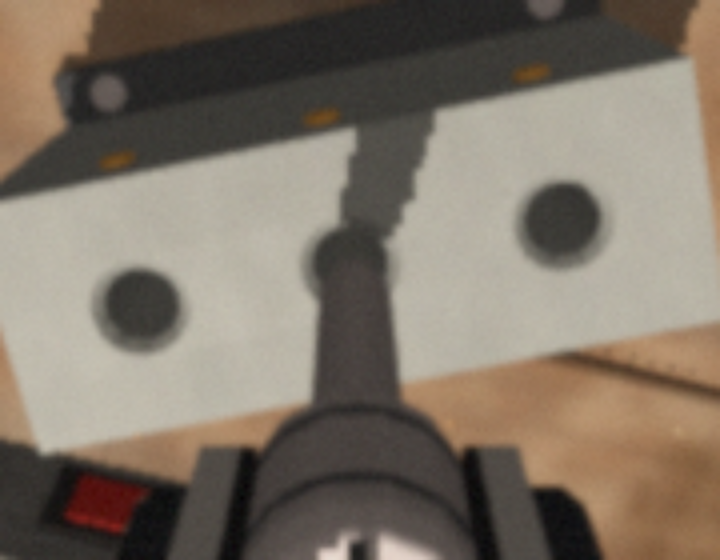

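The crop shows the shank just in front of well 2's mouth (350,255), with wells 1 (140,305) and 3 (560,220) clear. The midpoint of those two gives well 2 at (0.4985, -0.0006), so I need about 1.2 mm to -y.

Emit:
apply_moves --rows '[0.0008,-0.002,0,0,0,0,0.0008,-0.002,0.005,0,0,0,0.0008,-0.002,0.015,0,0,0,0.0008,-0.002,0.023,0,0,0,0.0008,-0.002,0.028,0,0,0,0.0008,-0.002,0.033,0,0,0,0.0008,-0.002,0.038,0,0,0,0.0008,-0.002,0.042,0,0,0,0.0008,-0.002,0.042,0,0,0]'

```text
t: 32.3
tool_pos: [0.4986, -0.0004, 0.2527]
tool_rot: [0.001, 3.139, 0.003]
contact_force: [-0.3, 1.9, -3.2]
opening: 0.0253
grip_force: 79.9
```

Emit:
apply_moves --rows '[0,0.001,0.008,0,0,0,0,0.001,0.016,0,0,0,0,0.001,0.024,0,0,0,0,0.001,0.032,0,0,0,0,0.001,0.04,0,0,0,0,0.001,0.048,0,0,0,0,0.001,0.056,0,0,0,0,0.001,0.056,0,0,0]'

```text
t: 33.1
tool_pos: [0.4987, -0.0001, 0.2186]
tool_rot: [0.001, 3.139, 0.002]
contact_force: [-0.4, -0.4, -2.8]
opening: 0.0257
grip_force: 80.0
```

Emit:
apply_moves --rows '[0,0,0.008,0,0,0,0,0,0.016,0,0,0,0,0,0.024,0,0,0,0,0,0.032,0,0,0,0,0,0.038,0,0,0,0,0,0.042,0,0,0,0,0,0.042,0,0,0]'

```text
t: 33.8
tool_pos: [0.499, 0.0, 0.1939]
tool_rot: [0.001, 3.139, 0.002]
contact_force: [-0.4, -0.1, -3.2]
opening: 0.0256
grip_force: 80.1
```

Emit:
apply_moves --rows '[0,0,0.003,0,0,0,0,0,0.006,0,0,0,0,0,0.009,0,0,0,0,0,0.012,0,0,0,0,0,0.0135,0,0,0,0,0,0.0135,0,0,0]'

```text
t: 34.4
tool_pos: [0.4991, 0.0001, 0.186]
tool_rot: [0.001, 3.138, 0.002]
contact_force: [-0.9, 1.6, -3.2]
opening: 0.0252
grip_force: 80.1
```

Emit:
apply_moves --rows '[0,0,0.001,0,0,0,0,0,0.002,0,0,0,0,0,0.003,0,0,0,0,0,0.004,0,0,0,0,0,0.005,0,0,0,0,0,0.005,0,0,0]'

```text
t: 35.0
tool_pos: [0.4993, 0.0001, 0.1843]
tool_rot: [0.001, 3.138, 0.002]
contact_force: [-5.8, 0.6, 3.5]
opening: 0.0252
grip_force: 80.9
```

Emit:
apply_moves --rows '[0,0,0.001,0,0,0,0,0,0.002,0,0,0,0,0,0.003,0,0,0,0,0,0.004,0,0,0,0,0,0.005,0,0,0,0,0,0.005,0,0,0]'

```text
t: 35.6
tool_pos: [0.4994, 0.0002, 0.1827]
tool_rot: [0.0, 3.138, 0.002]
contact_force: [-8.5, 1.4, 11.7]
opening: 0.0257
grip_force: 81.7
```

Emit:
apply_moves --rows '[0,0,0.001,0,0,0,0,0,0.002,0,0,0,0,0,0.003,0,0,0,0,0,0.004,0,0,0,0,0,0.005,0,0,0,0,0,0.005,0,0,0]'

```text
t: 36.2
tool_pos: [0.4994, 0.0001, 0.1796]
tool_rot: [0.0, 3.139, 0.002]
contact_force: [-9.1, 2.4, 11.1]
opening: 0.0254
grip_force: 81.6
```

Emit:
apply_moves --rows '[0,0,0.001,0,0,0,0,0,0.002,0,0,0,0,0,0.003,0,0,0,0,0,0.003,0,0,0]'

```text
t: 36.6
tool_pos: [0.4994, 0.0001, 0.1783]
tool_rot: [0.0, 3.139, 0.002]
contact_force: [-10.4, 2.3, 14.4]
opening: 0.0254
grip_force: 82.1
```

Emit:
apply_moves --rows '[0,0,0.001,0,0,0,0,0,0.002,0,0,0,0,0,0.003,0,0,0,0,0,0.003,0,0,0]'

```text
t: 37.0
tool_pos: [0.4995, 0.0001, 0.1782]
tool_rot: [0.0, 3.14, 0.002]
contact_force: [-17.0, 1.8, 23.6]
opening: 0.0258
grip_force: 83.1
```

Emit:
apply_moves --rows '[0.001,0,0,0,0,0,0.002,0,0.001,0,0,0,0.002,0,0.001,0,0,0,0.002,0,0.001,0,0,0]'

```text
t: 37.4
tool_pos: [0.4993, 0.0001, 0.1782]
tool_rot: [0.0, 3.136, 0.002]
contact_force: [-13.2, 2.7, 23.3]
opening: 0.0254
grip_force: 82.9
```

Emit:
apply_moves --rows '[0.002,0,-0.003,0,0,0,0.003,0,-0.006,0,0,0,0.003,0,-0.006,0,0,0]'

```text
t: 37.7
tool_pos: [0.4974, -0.0001, 0.1783]
tool_rot: [0.001, 3.134, 0.002]
contact_force: [-0.2, 1.3, 5.8]
opening: 0.0257
grip_force: 81.0
```

Emit:
apply_moves --rows '[0,0,0,0,0,0,0,0,0,0,0,0,0,0,0,0,0,0,0,0,0,0,0,0,0,0,0,0,0,0,0,0,0,0,0,0,0,0,-0.03,0,0,0,0,0,-0.1,0,0,0,0,0,-0.18,0,0,0,0,0,-0.25,0,0,0,0,0,-0.25,0,0,0,0,0,-0.25,0,0,0]' --grip 1

```text
t: 38.9
tool_pos: [0.4961, -0.0002, 0.3282]
tool_rot: [0.001, 3.135, 0.002]
contact_force: [-0.0, -0.6, -0.5]
opening: 0.0854
grip_force: 0.0
```

Run:
```python
from h import *
st();o=ctrl.get_obs();im,d=ctrl.get_image("wrist");cv2.imwrite("pics/w7.png",im);p=np.r_[o["tool_pos"],o["tool_rot"]]
W=cloud("wrist",d,dict(tool_pos=p[:3],tool_rot=p[3:]))
t=(np.hypot(W[...,0]-.4985,W[...,1])<.03)&(W[...,2]>.11)&(W[...,2]<.2)
print(t.sum(),W[t].mean(0),W[t].min(0),W[t].max(0),"z pct",np.percentile(W[t][:,2],[50,70,80,90,97]).round(4))
t=(abs(W[...,0]-.4985)<.02)&(abs(W[...,1])<.06)&(abs(W[...,2]-.1)<.004);print("rack z",np.median(W[t][:,2]))
print(W[170:230,240:280][...,2].max().round(4))
cv2.imwrite("pics/w7c.png",cv2.resize(im[100:260,160:360],None,fx=3.5,fy=3.5))
```

```text
t 38.9 [ 4.961e-01 -2.000e-04  3.282e-01] [8.0000e-04 3.1351e+00 1.7000e-03] [-0.0301 -0.5627 -0.5133] 0.0854 0.0
844 [ 4.95101645e-01 -3.98657230e-04  1.31154500e-01] [ 0.48376865 -0.01445937  0.11011328] [0.51052677 0.0136871  0.14109826] z pct [0.1326 0.1332 0.1338 0.1369 0.1383]
rack z 0.09875566866902111
0.3966
```

View pics/w7c.png

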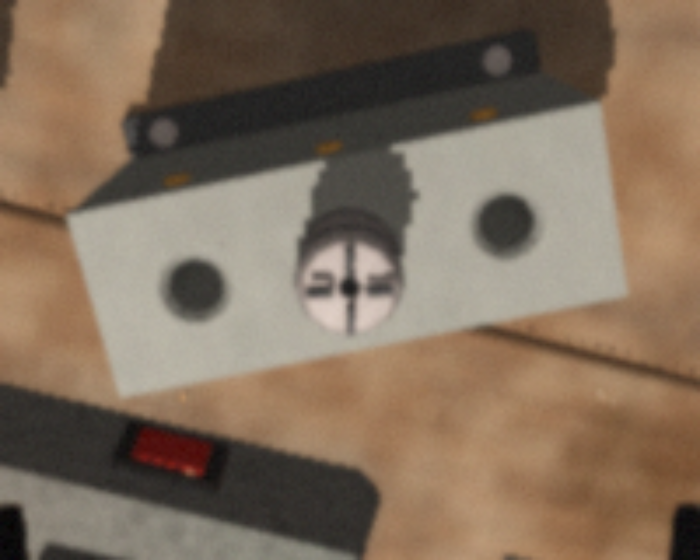

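The head sits flush in the middle well at (350,285): its top is 34 mm above the rack face, which is the height of the head.

```bash
python3 -c "
from station import ctrl
print(ctrl.finish_job())"
```

```text
the job is handed in; nothing more can be done
None
```

Job done and handed in at about 39 s: I sounded the wells right to left and got about 56 mm (blocked), 78 mm (clear) and 64 mm (blocked), put the rod back in its holder, pressed the drive centre home flush in the middle well and let go.

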